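# Raise a ratchet riser four clicks and load its shelf

## Task

Pull the ratchet riser's column up by its knob until the pawl has clicked exactly four times, let the column down gently, neither dropping it nor pressing it down, until it rests on the pawl, and let go. Then gently stand the small stoppered bottle upright on the riser's round shelf, and leave the tin and the tall open jar alone.

Things in the scene. Friction and masses are not known exactly. Their poses are not given: they have to be found in the camera images.
- stand: fixed ratchet riser bolted down: base plate 130 x 110 x 12 mm (its x by y), upright sleeve 44 x 44 mm, 130 mm high. Origin on the bench under the column's axis; z up; the pawl housing is on the -x side, the side shelf reaches out to -y. The pawl's black pull knob (18 mm wide) lies 40 to 50 mm from the axis at 108 mm height; it moves out and in by itself at each click and need not be touched
- knob (a point): centre of the grip of the column's black lifting knob, on the axis: upright cylinder 30 mm across, 30 mm high, with a 38 mm flange 6 mm thick on top (21 mm above this point) that fingers cannot slip off upward; free of other parts down to 20 mm below this point. 165 mm above the bench with the column down; moves with it
- shelf (a point): centre of the upper face of the round side shelf, which is fixed to the column 105 mm to the stand's -y side of the knob's axis; disc 84 mm across with a rim 62 mm inside diameter and 4 mm high. 23 mm lower than knob; moves with the column
- column: the lifting column with knob and shelf, about 0.45 kg, sliding friction 0.6 N, travel 95 mm, on its bottom stop at the start; without the pawl under a rung it falls back down if let go. Its origin lies on the bench under the axis with the column down, so its height is the rise
- bottle: small dark glass bottle with a broad flat stopper, the only stoppered bottle near the front: 44 mm diameter, 78 mm high, 90 g; grasp the round body (44 mm wide) 20 to 40 mm above its foot. Origin at the centre of its underside, z up; stands loose on the bench on one side of the riser
- tin: open round steel tin, 70 mm diameter, 33 mm high, loose; origin at the centre of its underside; to be left alone
- jar: tall open clear glass jar, 52 mm diameter, 98 mm high, loose; origin at the centre of its underside; to be left alone
- sleeve_mouth (a point): top centre of the sleeve, fixed. The column slides straight up out of it. A strip of 6 round rungs, 12 mm apart, rises with the column. How high the strip is clamped on the column is unknown and hidden in the sleeve: the first click comes after 4 to 28 mm of rise, each further click 12 mm later
- pawl_edge (a point): fixed point where the spring pawl, 112 mm high, rests under a rung. A click by feel: over 3 to 5 mm of rise the pull grows by 5 to 15 N as a rung pushes the pawl out (its knob comes out 4 mm), then falls back within 2 mm, even below the weight. 6 mm above that fall the pawl is surely in; let down, the rung rests on it 3 to 5 mm above the fall. The pawl bends if pressed from above with over 25 N
Mind the look-alikes: they are no part of the job. Leave any purple look-alike of the stand alone.

How it is judged:
By the outcome, as a careful person would: the job done as asked, in the order asked, and still so for the second after the job is handed in, with the robot touching nothing.
It also fails if it takes over 70 s, if anything falls off the work surface, if the arm or the gripper's body presses on something with over 40 N, if the wrist force passes 120 N, or if a joint passes its speed limit or range.

## Robot

A 7-joint arm with a two-finger parallel gripper is mounted at the origin on a cart in front of the work surface, level with it; the furniture and walls round the work are solid. World frame = base frame: x ahead of the robot, y to its left, z up, the work surface at z = 0. Lengths are in m, angles in rad, forces in N, time in s.
With the tool pointing down it reaches from about 0.425 to 1.025 m from the base axis. Payload 9.4 kg.
Tool frame: the origin (TCP) lies midway between the tips of the shut fingers; the grasp point (between the pads) lies 19 mm behind it; z points along the fingers, y is the line along which they close (so a half turn about z gives the same grasp; the last joint's range is limited). The gripper opens to 85 mm and grips with 20 to 120 N. Pads are 22 mm wide; open, the fingers measure 114 mm over their backs; the gripper's body (76 mm by 85 mm) begins 54 mm behind the grasp point. The pads swing forward as they close: fully open they stand 13 mm farther back than shut.
Start: joints at [-1.305, 0.599, -0.003, 1.599, 0.002, 0.943, -0.08], TCP at [0.244, 0.683, 0.231] pointing down, gripper open.
Joint ranges: [-2.57, 2.57], [-0.35, 1.97], [-1.29, 1.29], [0.11, 2.56], [-1.05, 4.19], [0.11, 1.86], [-2.63, 2.63]. Speed limits (rad/s): [2.22, 2.22, 3.01, 3.01, 3.14, 3.14, 3.14].

## Interface

Orientations are given as [roll, pitch, yaw] about the fixed x, y, z axes, in that order (R = Rz(yaw) Ry(pitch) Rx(roll)).
In Python, from cell import * gives the robot as it stands. The module is installed in compiled form; this text tells all that it offers.
- The arm moves only by the tool arm_command, never from a script. Its argument "motion" is a list of rows, each a list of 6 numbers: the shift along the tool's x, y, z in units of 300 mm (1.0 is 300 mm), then the turn, a rotation vector about the tool's x, y, z in units of 360 degrees (1.0 is 360 degrees). In form: [[x, y, z, wx, wy, wz], ...]. A call has 1 to 20 rows; each row is the pose to reach, as a shift and turn from the pose commanded when the call began, along the tool's axes at that moment, turning the shorter way round; what a row does not reach only later rows make up. A row lasts 1/10 s, in which the tool goes at most 50 mm and 8.59 degrees, less where a joint would pass 70% of its speed; a pose out of reach is approached as far as the arm can. A call with a number of a shift or a turn outside -1 to 1 is refused whole. A call with a gripper value outside its range is refused whole. "grip" is the opening, from -1 (shut) to 1 (fully open), so that 0 is half open, set as the call begins (left out, the last holds). The fingers move at their own pace and stop on an object; "grip_force" is the grip in N (left out, the last holds). Time passes only in rows, so rows that repeat a pose let the fingers close. It gives the time, the measured TCP pose, the force, the opening and the grip force at its end, in the units of the state.
- read_state(): the state, without advancing time (a new reading comes with each control period).
- camera(name): name is "side" or "top"; returns a dict with "color" (420x560x3 uint8, blue, green, red), "range_z" (420x560 float32, m along the optical axis (not along the pixel's ray), 0 where there is no reading), "K" (3x3 intrinsics, pixels), "cam_to_world" (4x4, takes a point from camera to world coordinates). Camera axes: x right, y down, z forward; pixel columns grow to the right and rows downward; lengths in m; the calibration is good to about 2 mm. A picture is of the moment at which its call begins.
- finish_job(): hands the job in; it is judged then, once.
The state is a dict: "time": time; "q": joint angles; "joint_vel": joint speeds; "joint_efforts": joint torques, N m; "tcp_pos": TCP position; "orientation": TCP orientation; "force": force on the tool from outside, world axes, zero at the start; "ft_torque": the same for the moment, N m; "opening": opening from 0.0 (shut) to 1.0 (fully open); "grip_force": force on a finger pad.
Only numpy, scipy, OpenCV 4.12 (cv2) and the standard library are available. Lean on these libraries where they do the work, as an engineer would, in place of code of your own. Each camera call takes 0.05 s, during which the arm holds its last target. There are 200 camera calls.

## Working session

There is one attempt and no reset: what is moved stays moved. The work goes in short steps, Python scripts to look and compute and a tool call to move; the robot and the scene stay as the last step left them, time stands still between calls to the robot, and variables do not carry over. Pictures are saved under pics/ and viewed, at most 10 in all, crops included, and the job is handed in when it is done.

Besides the shell and the picture viewer there is one more tool, called as a command line: name --pt "numbers of a row" for each row, then --argument value for the rest. arm_command: Moves the arm, as the interface text tells. Shifts and turns lie within -1 to 1; 1 stands for 300 mm of shift or 360 degrees of turn. Its arguments: {"type":"object","properties":{"motion":{"type":"array","items":{"type":"array","items":{"type":"number","minimum":-1,"maximum":1}}},"grip":{"type":"number"},"grip_force":{"type":"number"}},"required":["motion"]}

```bash
mkdir -p pics
python3 - <<'E'
from cell import *
import cv2, numpy as np
for n in ("side","top"):
    c=camera(n); cv2.imwrite(f"pics/{n}0.png",c["color"]); np.savez(f"{n}0.npz",**c)
    print(n,c["K"].round(1).tolist(),c["cam_to_world"].round(3).tolist())
s=read_state(); print(s)
E
```

```text
side [[440.8, 0.0, 280.9], [0.0, 440.8, 204.1], [0.0, 0.0, 1.0]] [[0.875, -0.281, 0.395, 0.04], [-0.484, -0.538, 0.69, -0.886], [0.019, -0.795, -0.607, 0.838], [0.0, 0.0, 0.0, 1.0]]
top [[533.2, 0.0, 288.9], [0.0, 533.2, 201.9], [0.0, 0.0, 1.0]] [[-0.022, -0.991, 0.132, 0.327], [-1.0, 0.023, 0.003, -0.045], [-0.006, -0.132, -0.991, 1.646], [0.0, 0.0, 0.0, 1.0]]
{'time': 0.1, 'q': array([-1.30472252,  0.60004224, -0.00256134,  1.60004047,  0.00175622,
        0.94293571, -0.07979247]), 'joint_vel': array([ 0.00052017, -0.00136951,  0.00102415, -0.00075529,  0.00049583,
        0.0003814 , -0.00084858]), 'joint_efforts': array([ 4.33307767e-03, -7.77991605e+01,  1.56975623e+00, -2.58627230e+01,
        1.26542125e-02,  5.58706713e-03, -3.57765350e-05]), 'tcp_pos': array([0.24352   , 0.68242357, 0.2305085 ]), 'orientation': array([-3.14017159e+00,  8.70275549e-05,  2.79887402e+00]), 'force': array([-0.84545393,  0.04991832,  0.28887032]), 'ft_torque': array([ 0.00887504, -0.00423097, -0.03889778]), 'grip_force': 0.0, 'opening': 1.0026796055036131}
```

View pics/side0.png

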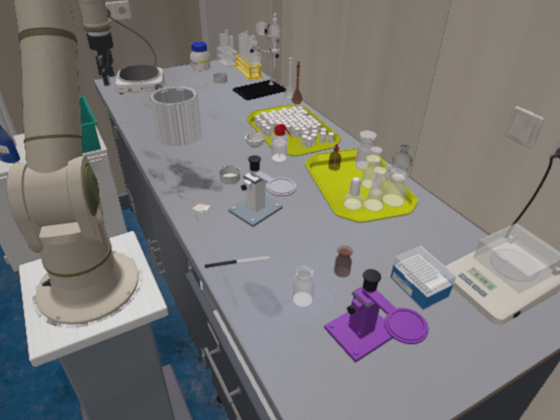

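View pics/top0.png

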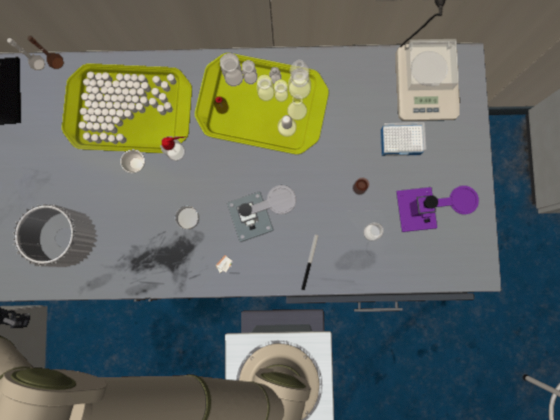

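The side view shows the grey riser at about (255,195), with its knob at (255,162) and shelf at (281,186). The bottle is at (344,262), the jar at (303,287) and the purple decoy at (365,320). In the top view the riser is at (250,212), its shelf at (281,199), the bottle at (361,186), the jar at (373,232) and the tin at (188,218).

```bash
cat > h.py <<'E'
import numpy as np, cv2
def load(n,t="0"): return np.load(f"{n}{t}.npz")
def ray(c,uv,z):
    K,T=c["K"],c["cam_to_world"]; d=T[:3,:3]@np.linalg.solve(K,[uv[0],uv[1],1]); o=T[:3,3]
    return o+d*(z-o[2])/d[2]
def cloud(c):
    K,T=c["K"],c["cam_to_world"]; Z=c["range_z"]; v,u=np.indices(Z.shape)
    P=np.stack([(u-K[0,2])/K[0,0]*Z,(v-K[1,2])/K[1,1]*Z,Z],-1)@T[:3,:3].T+T[:3,3]; P[Z==0]=np.nan; return P
def proj(c,p):
    T=np.linalg.inv(c["cam_to_world"]); q=c["K"]@(T[:3,:3]@p+T[:3,3]); return q[:2]/q[2]
E
python3 - <<'E'
from h import *
t=load("top"); s=load("side")
P=cloud(t)
for nm,(u0,u1,v0,v1),zr in [("knobtop",(230,270,190,230),(.18,.20)),("shelf",(260,300,180,220),(.135,.155)),("bottle",(345,378,172,202),(.06,.09)),("tin",(172,205,202,235),(.02,.045)),("jar",(358,390,218,248),(.05,.11)),("base",(220,285,185,245),(.008,.018))]:
    Q=P[v0:v1,u0:u1]; m=(Q[...,2]>zr[0])&(Q[...,2]<zr[1]); q=Q[m]
    c,r=cv2.minEnclosingCircle(q[:,:2].astype(np.float32)) if len(q) else (0,0)
    print(nm,len(q),np.median(q,0).round(4) if len(q) else "",np.round(c,4),round(r,4))
    if nm=="base": print(cv2.minAreaRect((q[:,:2]*1000).astype(np.float32)))
a=cv2.resize(t["color"][160:260,170:310],None,fx=5,fy=5,interpolation=cv2.INTER_CUBIC)
b=cv2.resize(s["color"][140:240,200:320],None,fx=5,fy=5,interpolation=cv2.INTER_CUBIC)[:, :600]
cv2.imwrite("pics/a.png",a); cv2.imwrite("pics/b.png",b)
# side black knob
g=s["color"].max(2); m=(g<50).astype(np.uint8); m[:150]=0;m[172:]=0;m[:,:240]=0;m[:,270:]=0
v,u=np.nonzero(m); print("side knob px",u.min(),u.max(),v.min(),v.max(),u.mean(),v.mean())
E
```

```text
knobtop 140 [0.5043 0.0837 0.1855] [0.5046 0.0824] 0.0189
shelf 726 [ 0.5334 -0.0129  0.1424] [ 0.5337 -0.0047] 0.0534
bottle 149 [ 0.5859 -0.2583  0.0772] [ 0.5862 -0.2584] 0.0207
tin 79 [0.5067 0.2873 0.0291] [0.5036 0.2744] 0.0361
jar 176 [ 0.4421 -0.2819  0.0787] [ 0.446  -0.2891] 0.026
base 782 [0.4902 0.0846 0.012 ] [0.5028 0.0752] 0.1034
((513.6317749023438, 76.49185180664062), (185.1536865234375, 177.9537353515625), 85.03016662597656)
side knob px 249 258 160 170 254.1578947368421 165.44736842105263
```

View pics/a.png

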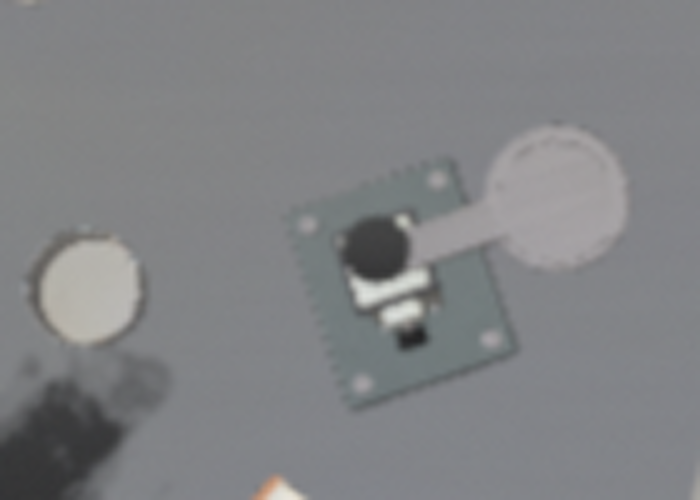

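View pics/b.png

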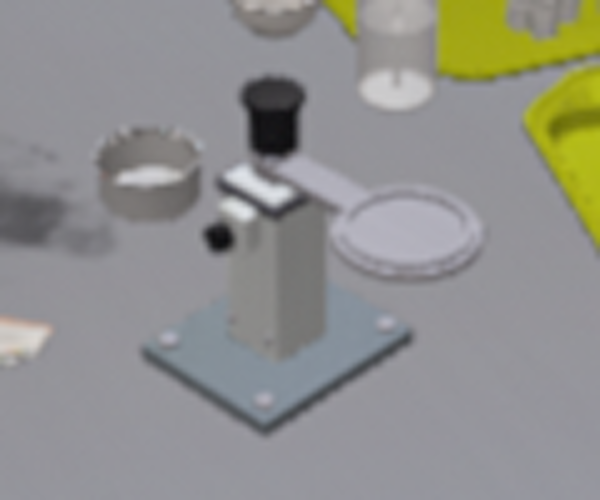

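```bash
cat >> h.py <<'E'
from scipy.spatial.transform import Rotation as R
def cmd(state,pos,yaw):
    """shift/turn in tool axes and command units to reach pos, tool down, yaw"""
    R0=R.from_euler("xyz",state["orientation"]); R1=R.from_euler("xyz",[np.pi,0,yaw])
    return (R0.inv().apply(np.array(pos)-state["tcp_pos"])/.3).round(4),((R0.inv()*R1).as_rotvec()/2/np.pi).round(4)
E
python3 - <<'E'
from h import *; from cell import read_state
t=load("top")
k=ray(t,(245.2,209.6),.189); sh=ray(t,(281.4,199.4),.146)
P=cloud(t); Q=P[180:225,255:305].reshape(-1,3); q=Q[(Q[:,2]>.135)&(Q[:,2]<.155)]; q=q[q[:,1]<-.0]
c,r=cv2.minEnclosingCircle(q[:,:2].astype(np.float32)); print("shelf",sh,c,r)
d=sh[:2]-k[:2]; print("knob",k,np.linalg.norm(d),np.degrees(np.arctan2(d[1],d[0])))
sx=np.arctan2(d[1],d[0])+np.pi/2; print("stand yaw",sx)
s=read_state()
for y in (sx-np.pi/2,sx+np.pi/2): print(y,cmd(s,[k[0],k[1],.30],y))
E
```

```text
shelf [ 0.53419203 -0.01919465  0.146     ] (0.536500871181488, -0.017414063215255737) 0.04170025885105133
knob [0.50220739 0.0802755  0.189     ] 0.10448601391506869 -72.17479595270288
stand yaw 0.3111085004651537
-1.2596878263297429 (array([-1.4867, -1.601 , -0.2292]), array([-1.000e-04, -2.000e-04, -3.541e-01]))
1.8819048272600503 (array([-1.4867, -1.601 , -0.2292]), array([-2.000e-04,  1.000e-04,  1.459e-01]))
```

arm_command --pt "0 0 -0.12 0 0 0" --pt "0 0 -0.229 0 0 0" --pt "-0.09 -0.1 -0.229 0 0 0.01" --pt "-0.2 -0.22 -0.229 0 0 0.02" --pt "-0.31 -0.33 -0.229 0 0 0.03" --pt "-0.42 -0.45 -0.229 0 0 0.04" --pt "-0.53 -0.56 -0.229 0 0 0.05" --pt "-0.64 -0.68 -0.229 0 0 0.06" --pt "-0.75 -0.8 -0.229 0 0 0.073" --pt "-0.86 -0.93 -0.229 0 0 0.09" --pt "-0.98 -1.0 -0.229 0 0 0.1" --pt "-1 -1 -0.229 0 0 0.12" --pt "-1 -1 -0.229 0 0 0.1458" --pt "-1 -1 -0.229 0 0 0.1458" --pt "-1 -1 -0.229 0 0 0.1458" --grip 1

```text
time: 1.6
tcp_pos: [0.425, 0.2996, 0.2998]
orientation: [-3.141, 0.0, 1.887]
force: [0.7, -0.0, -1.3]
opening: 0.997
grip_force: 0.0
```

Run:
```python
from h import *; from cell import read_state
s=read_state(); print(s["q"].round(2),s["orientation"],s["tcp_pos"],s["force"],cmd(s,[.5035,.0815,.26],1.882),cmd(s,[.5035,.0815,.148],1.882))
```

```text
[-0.94  0.28  0.28  2.   -0.1   0.88 -0.29] [-3.14115082e+00  2.96127679e-04  1.88691689e+00] [0.42503931 0.2996372  0.29976568] [ 0.6825746  -0.04964172 -1.27015678] (array([-0.7724,  0.0226,  0.1328]), array([-0.0001,  0.    ,  0.0008])) (array([-0.7723,  0.0228,  0.5061]), array([-0.0001,  0.    ,  0.0008]))
```

arm_command --pt "-0.15 0.004 0.02 0 0 0" --pt "-0.3 0.01 0.05 0 0 0" --pt "-0.45 0.015 0.08 0 0 0" --pt "-0.6 0.02 0.1 0 0 0" --pt "-0.7 0.0226 0.12 0 0 0" --pt "-0.772 0.0226 0.15 0 0 0.0008" --pt "-0.772 0.0226 0.2 0 0 0.0008" --pt "-0.772 0.0226 0.26 0 0 0.0008" --pt "-0.772 0.0226 0.32 0 0 0.0008" --pt "-0.772 0.0226 0.38 0 0 0.0008" --pt "-0.772 0.0226 0.43 0 0 0.0008" --pt "-0.772 0.0226 0.47 0 0 0.0008" --pt "-0.772 0.0226 0.5 0 0 0.0008" --pt "-0.772 0.0226 0.519 0 0 0.0008" --pt "-0.772 0.0226 0.519 0 0 0.0008" --pt "-0.772 0.0226 0.519 0 0 0.0008"

```text
time: 3.2
tcp_pos: [0.5031, 0.0811, 0.1446]
orientation: [3.141, 0.0, 1.878]
force: [-0.7, -0.0, -0.1]
opening: 0.998
grip_force: 0.0
```

Run:
```python
from h import *; from cell import *
s=read_state(); print(s["tcp_pos"],s["orientation"])
c=camera("side"); cv2.imwrite("pics/s1.png",cv2.resize(c["color"][110:230,190:330],None,fx=4,fy=4,interpolation=cv2.INTER_CUBIC))
```

```text
[0.50314014 0.08110963 0.14457454] [3.14119847e+00 1.80663152e-05 1.87801715e+00]
```

View pics/s1.png

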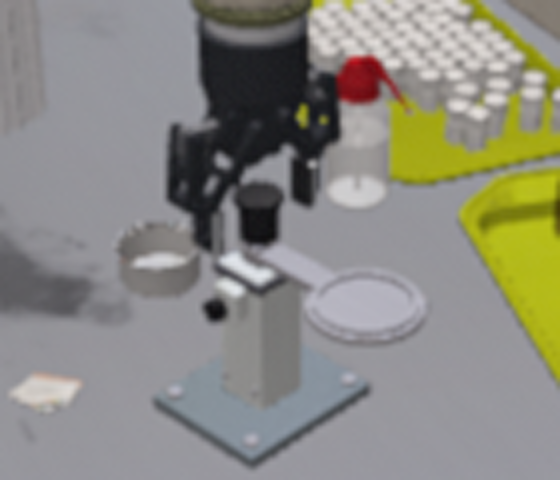

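The open fingers straddle the knob (crop pixel (258,210)) along the stand's x axis, with a finger on each side. I'll close now.

arm_command --pt "0 0 0 0 0 0" --pt "0 0 0 0 0 0" --pt "0 0 0 0 0 0" --pt "0 0 0 0 0 0" --pt "0 0 0 0 0 0" --pt "0 0 0 0 0 0" --pt "0 0 0 0 0 0" --pt "0 0 0 0 0 0" --pt "0 0 0 0 0 0" --pt "0 0 0 0 0 0" --grip -1 --grip_force 40

```text
time: 4.25
tcp_pos: [0.5037, 0.0813, 0.1448]
orientation: [3.14, 0.0, 1.878]
force: [1.7, 0.4, 5.1]
opening: 0.417
grip_force: 39.2
```

arm_command --pt "0 0 -0.0025 0 0 0" --pt "0 0 -0.005 0 0 0"

```text
time: 4.45
tcp_pos: [0.5037, 0.0813, 0.1457]
orientation: [3.14, 0.0, 1.878]
force: [4.2, 1.5, -6.0]
opening: 0.416
grip_force: 41.0
```

arm_command --pt "0 0 -0.0025 0 0 0" --pt "0 0 -0.005 0 0 0"

```text
time: 4.65
tcp_pos: [0.5037, 0.0813, 0.1472]
orientation: [3.14, 0.0, 1.878]
force: [4.9, 1.4, -5.2]
opening: 0.418
grip_force: 41.0
```

arm_command --pt "0 0 -0.0025 0 0 0" --pt "0 0 -0.005 0 0 0"

```text
time: 4.85
tcp_pos: [0.5037, 0.0813, 0.1487]
orientation: [3.14, 0.0, 1.878]
force: [5.0, 1.5, -6.2]
opening: 0.419
grip_force: 41.0
```

arm_command --pt "0 0 -0.0025 0 0 0" --pt "0 0 -0.005 0 0 0"

```text
time: 5.05
tcp_pos: [0.5037, 0.0813, 0.1502]
orientation: [3.14, 0.0, 1.878]
force: [5.0, 1.6, -5.3]
opening: 0.416
grip_force: 41.0
```

arm_command --pt "0 0 -0.0025 0 0 0" --pt "0 0 -0.005 0 0 0"

```text
time: 5.25
tcp_pos: [0.5037, 0.0813, 0.1517]
orientation: [3.14, 0.0, 1.878]
force: [4.9, 2.1, -5.2]
opening: 0.423
grip_force: 41.0
```

arm_command --pt "0 0 -0.0025 0 0 0" --pt "0 0 -0.005 0 0 0"

```text
time: 5.45
tcp_pos: [0.5037, 0.0813, 0.1532]
orientation: [3.14, 0.0, 1.878]
force: [4.9, 1.3, -5.7]
opening: 0.415
grip_force: 41.0
```

arm_command --pt "0 0 -0.0025 0 0 0" --pt "0 0 -0.005 0 0 0"

```text
time: 5.65
tcp_pos: [0.5037, 0.0813, 0.1547]
orientation: [3.14, 0.0, 1.878]
force: [6.0, 1.7, -5.8]
opening: 0.414
grip_force: 41.0
```

arm_command --pt "0 0 -0.0025 0 0 0" --pt "0 0 -0.005 0 0 0"

```text
time: 5.85
tcp_pos: [0.5037, 0.0813, 0.156]
orientation: [3.14, 0.0, 1.878]
force: [6.6, 1.8, -14.0]
opening: 0.42
grip_force: 41.7
```

arm_command --pt "0 0 -0.0025 0 0 0" --pt "0 0 -0.005 0 0 0"

```text
time: 6.05
tcp_pos: [0.5036, 0.0813, 0.1571]
orientation: [3.141, 0.001, 1.878]
force: [7.8, 3.1, -18.2]
opening: 0.414
grip_force: 42.1
```

arm_command --pt "0 0 -0.0025 0 0 0" --pt "0 0 -0.005 0 0 0"

```text
time: 6.25
tcp_pos: [0.5036, 0.0813, 0.1584]
orientation: [3.141, 0.001, 1.878]
force: [8.6, 2.4, -18.8]
opening: 0.419
grip_force: 42.2
```

arm_command --pt "0 0 -0.0025 0 0 0" --pt "0 0 -0.005 0 0 0"

```text
time: 6.45
tcp_pos: [0.5037, 0.0813, 0.1603]
orientation: [3.141, 0.001, 1.878]
force: [6.0, 1.4, -9.5]
opening: 0.413
grip_force: 41.4
```

arm_command --pt "0 0 -0.0025 0 0 0" --pt "0 0 -0.005 0 0 0"

```text
time: 6.65
tcp_pos: [0.5036, 0.0813, 0.1621]
orientation: [3.141, 0.0, 1.878]
force: [6.1, 1.0, -7.5]
opening: 0.416
grip_force: 41.2
```

arm_command --pt "0 0 -0.0025 0 0 0" --pt "0 0 -0.005 0 0 0"

```text
time: 6.85
tcp_pos: [0.5037, 0.0813, 0.1637]
orientation: [3.14, 0.0, 1.878]
force: [4.6, 1.0, -3.4]
opening: 0.415
grip_force: 41.0
```

arm_command --pt "0 0 -0.0025 0 0 0" --pt "0 0 -0.005 0 0 0"

```text
time: 7.05
tcp_pos: [0.5037, 0.0813, 0.1653]
orientation: [3.14, 0.0, 1.878]
force: [5.8, 1.8, -5.3]
opening: 0.419
grip_force: 41.1
```

First click felt: the pull fell back at TCP z of about 0.160. Rungs 2 to 4 should fall at about 0.172, 0.184 and 0.196.

arm_command --pt "0 0 -0.0033 0 0 0" --pt "0 0 -0.0067 0 0 0"

```text
time: 7.25
tcp_pos: [0.5037, 0.0813, 0.1673]
orientation: [3.14, 0.0, 1.878]
force: [5.5, 1.8, -6.2]
opening: 0.414
grip_force: 41.1
```

arm_command --pt "0 0 -0.0033 0 0 0" --pt "0 0 -0.0067 0 0 0"

```text
time: 7.45
tcp_pos: [0.5037, 0.0813, 0.1688]
orientation: [3.141, 0.001, 1.878]
force: [8.9, 2.1, -17.5]
opening: 0.415
grip_force: 42.1
```

arm_command --pt "0 0 -0.0033 0 0 0" --pt "0 0 -0.0067 0 0 0"

```text
time: 7.65
tcp_pos: [0.5036, 0.0813, 0.1705]
orientation: [3.141, 0.001, 1.878]
force: [10.5, 2.3, -19.5]
opening: 0.417
grip_force: 42.3
```

arm_command --pt "0 0 -0.0033 0 0 0" --pt "0 0 -0.0067 0 0 0"

```text
time: 7.85
tcp_pos: [0.5037, 0.0813, 0.173]
orientation: [3.141, 0.001, 1.878]
force: [5.3, 2.4, -7.3]
opening: 0.416
grip_force: 41.3
```

arm_command --pt "0 0 -0.0033 0 0 0" --pt "0 0 -0.0067 0 0 0"

```text
time: 8.05
tcp_pos: [0.5037, 0.0813, 0.1752]
orientation: [3.14, 0.0, 1.878]
force: [5.1, 1.7, -6.0]
opening: 0.421
grip_force: 41.1
```

arm_command --pt "0 0 -0.0033 0 0 0" --pt "0 0 -0.0067 0 0 0"

```text
time: 8.25
tcp_pos: [0.5037, 0.0813, 0.1774]
orientation: [3.14, 0.0, 1.878]
force: [5.9, 1.9, -6.0]
opening: 0.417
grip_force: 41.1
```

arm_command --pt "0 0 -0.0033 0 0 0" --pt "0 0 -0.0067 0 0 0"

```text
time: 8.45
tcp_pos: [0.5037, 0.0813, 0.1794]
orientation: [3.14, 0.0, 1.878]
force: [5.1, 2.1, -5.4]
opening: 0.417
grip_force: 41.1
```

arm_command --pt "0 0 -0.0033 0 0 0" --pt "0 0 -0.0067 0 0 0"

```text
time: 8.65
tcp_pos: [0.5036, 0.0813, 0.1808]
orientation: [3.141, 0.001, 1.878]
force: [9.1, 2.8, -17.5]
opening: 0.413
grip_force: 42.1
```

arm_command --pt "0 0 -0.0033 0 0 0" --pt "0 0 -0.0067 0 0 0"

```text
time: 8.85
tcp_pos: [0.5036, 0.0813, 0.1825]
orientation: [3.141, 0.001, 1.878]
force: [10.2, 2.0, -19.1]
opening: 0.418
grip_force: 42.3
```

arm_command --pt "0 0 -0.0033 0 0 0" --pt "0 0 -0.0067 0 0 0"

```text
time: 9.05
tcp_pos: [0.5036, 0.0813, 0.185]
orientation: [3.141, 0.0, 1.878]
force: [5.9, 1.7, -8.5]
opening: 0.414
grip_force: 41.3
```

arm_command --pt "0 0 -0.0033 0 0 0" --pt "0 0 -0.0067 0 0 0"

```text
time: 9.25
tcp_pos: [0.5037, 0.0813, 0.1873]
orientation: [3.14, 0.0, 1.878]
force: [6.2, 1.9, -6.4]
opening: 0.411
grip_force: 41.1
```

arm_command --pt "0 0 -0.0033 0 0 0" --pt "0 0 -0.0067 0 0 0"

```text
time: 9.45
tcp_pos: [0.5037, 0.0813, 0.1895]
orientation: [3.14, 0.0, 1.878]
force: [6.6, 0.9, -5.5]
opening: 0.415
grip_force: 41.1
```

arm_command --pt "0 0 -0.0033 0 0 0" --pt "0 0 -0.0067 0 0 0"

```text
time: 9.65
tcp_pos: [0.5037, 0.0813, 0.1914]
orientation: [3.14, 0.0, 1.878]
force: [6.1, 1.9, -6.0]
opening: 0.419
grip_force: 41.1
```

arm_command --pt "0 0 -0.0033 0 0 0" --pt "0 0 -0.0067 0 0 0"

```text
time: 9.85
tcp_pos: [0.5036, 0.0813, 0.1928]
orientation: [3.141, 0.001, 1.878]
force: [9.2, 1.9, -18.0]
opening: 0.413
grip_force: 42.1
```

arm_command --pt "0 0 -0.0033 0 0 0" --pt "0 0 -0.0067 0 0 0"

```text
time: 10.05
tcp_pos: [0.5036, 0.0813, 0.1945]
orientation: [3.141, 0.001, 1.878]
force: [10.6, 2.4, -20.1]
opening: 0.415
grip_force: 42.3
```

arm_command --pt "0 0 -0.0033 0 0 0" --pt "0 0 -0.0067 0 0 0"

```text
time: 10.25
tcp_pos: [0.5037, 0.0813, 0.1971]
orientation: [3.141, 0.001, 1.878]
force: [7.7, 1.8, -8.1]
opening: 0.415
grip_force: 41.3
```

arm_command --pt "0 0 -0.0033 0 0 0" --pt "0 0 -0.0067 0 0 0"

```text
time: 10.45
tcp_pos: [0.5037, 0.0813, 0.1994]
orientation: [3.14, 0.0, 1.878]
force: [6.2, 2.3, -4.0]
opening: 0.415
grip_force: 41.1
```

arm_command --pt "0 0 -0.0033 0 0 0" --pt "0 0 -0.0067 0 0 0" --pt "0 0 -0.0067 0 0 0"

```text
time: 10.75
tcp_pos: [0.5037, 0.0813, 0.2016]
orientation: [3.14, 0.0, 1.878]
force: [5.2, 1.8, -5.0]
opening: 0.418
grip_force: 41.0
```

Four clicks felt. I'll go up 0.9 mm more to make sure the pawl is in (the fifth push only starts at about 0.2035), then let down in small steps.

arm_command --pt "0 0 -0.0015 0 0 0" --pt "0 0 -0.003 0 0 0" --pt "0 0 -0.003 0 0 0" --pt "0 0 -0.003 0 0 0"

```text
time: 11.15
tcp_pos: [0.5037, 0.0813, 0.2024]
orientation: [3.14, 0.0, 1.878]
force: [5.2, 1.9, -4.9]
opening: 0.417
grip_force: 41.0
```

arm_command --pt "0 0 0.001 0 0 0" --pt "0 0 0.002 0 0 0"

```text
time: 11.35
tcp_pos: [0.5037, 0.0813, 0.2018]
orientation: [3.14, 0.0, 1.878]
force: [6.0, 1.2, -4.7]
opening: 0.418
grip_force: 41.0
```

arm_command --pt "0 0 0.001 0 0 0" --pt "0 0 0.002 0 0 0"

```text
time: 11.55
tcp_pos: [0.5037, 0.0813, 0.2012]
orientation: [3.14, 0.0, 1.878]
force: [5.8, 2.1, -5.1]
opening: 0.417
grip_force: 41.0
```

arm_command --pt "0 0 0.001 0 0 0" --pt "0 0 0.002 0 0 0"

```text
time: 11.75
tcp_pos: [0.5037, 0.0813, 0.2007]
orientation: [3.14, 0.0, 1.878]
force: [4.1, 2.6, -0.7]
opening: 0.421
grip_force: 40.7
```

arm_command --pt "0 0 0.0002 0 0 0" --pt "0 0 0.0002 0 0 0" --pt "0 0 0.0002 0 0 0"

```text
time: 12.05
tcp_pos: [0.5037, 0.0813, 0.2007]
orientation: [3.14, 0.0, 1.878]
force: [4.7, 2.3, -1.5]
opening: 0.423
grip_force: 40.7
```

arm_command --pt "0 0 0 0 0 0" --pt "0 0 0 0 0 0" --pt "0 0 0 0 0 0" --grip_force 20

```text
time: 12.35
tcp_pos: [0.5037, 0.0813, 0.2007]
orientation: [3.14, 0.0, 1.878]
force: [5.2, 2.6, -2.2]
opening: 0.417
grip_force: 40.7
```

arm_command --pt "0 0 0 0 0 0" --pt "0 0 0 0 0 0" --pt "0 0 0 0 0 0" --pt "0 0 0 0 0 0" --pt "0 0 0 0 0 0" --pt "0 0 0 0 0 0" --pt "0 0 0 0 0 0" --pt "0 0 0 0 0 0" --grip 1

```text
time: 13.15
tcp_pos: [0.5029, 0.0811, 0.2005]
orientation: [-3.142, 0.0, 1.878]
force: [0.0, -0.2, -0.2]
opening: 1.001
grip_force: 0.0
```

arm_command --pt "0 0 -0.05 0 0 0" --pt "0 0 -0.13 0 0 0" --pt "0 0 -0.23 0 0 0" --pt "0 0 -0.33 0 0 0" --pt "0 0 -0.36 0 0 0" --pt "0 0 -0.36 0 0 0"

```text
time: 13.75
tcp_pos: [0.5034, 0.0813, 0.3096]
orientation: [3.139, -0.0, 1.878]
force: [-0.5, 0.8, 0.7]
opening: 1.005
grip_force: 0.0
```

Run:
```python
from h import *; from cell import *
s=read_state(); print(s["tcp_pos"],s["orientation"],s["q"].round(2),s["time"])
for n in ("side","top"):
    c=camera(n); np.savez(f"{n}2.npz",**c); cv2.imwrite(f"pics/{n}2.png",c["color"])
P=cloud(load("side","2")); Q=P[120:230,240:330].reshape(-1,3)
for nm,(cx,cy),r,(z0,z1) in [("shelf",(.535,-.018),.028,(.12,.26)),("knobtop",(.5037,.0813),.012,(.17,.27))]:
    q=Q[(np.hypot(Q[:,0]-cx,Q[:,1]-cy)<r)&(Q[:,2]>z0)&(Q[:,2]<z1)]; print(nm,len(q),np.percentile(q[:,2],[10,50,90]).round(4) if len(q) else "")
# next: above bottle
print(cmd(s,[.5862,-.2584,.30],1.878), cmd(s,[.5862,-.2584,.016],1.878))
```

```text
[0.50343248 0.08127357 0.30957239] [ 3.13892299e+00 -2.98690695e-04  1.87790047e+00] [-0.56  0.26  0.37  2.01 -0.12  0.9   0.18] 13.75
shelf 186 [0.1937 0.1955 0.1968]
knobtop 46 [0.1775 0.2379 0.2396]
(array([-1.1627, -0.0794,  0.0313]), array([ 0.0004, -0.    , -0.    ])) (array([-1.163 , -0.0819,  0.978 ]), array([ 0.0004, -0.    , -0.    ]))
```

View pics/side2.png

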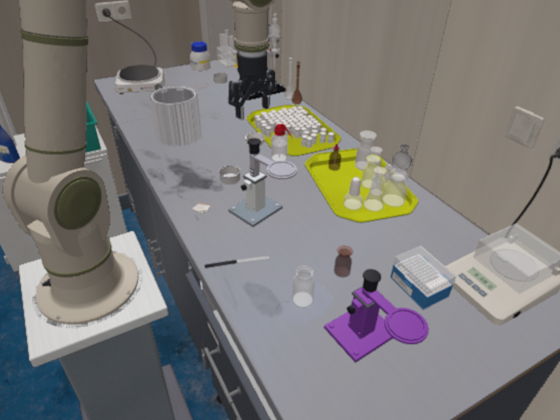

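The column is standing up on the pawl: knob at (254,146), shelf at (282,169). The bottle (344,262) and jar (303,287) are untouched.

Run:
```python
from h import *; from cell import *
for k in "02":
  P=cloud(load("side",k)); Q=P[120:230,240:330].reshape(-1,3)
  for nm,(cx,cy),r,(z0,z1) in [("shelf",(.535,-.018),.028,(.12,.26)),("knobtop",(.5037,.0813),.012,(.17,.27))]:
    q=Q[(np.hypot(Q[:,0]-cx,Q[:,1]-cy)<r)&(Q[:,2]>z0)&(Q[:,2]<z1)]; print(k,nm,len(q),np.percentile(q[:,2],[10,50,90]).round(4) if len(q) else "")
  q=Q[(Q[:,2]>(.135,.19)[k=="2"])&(Q[:,2]<(.155,.207)[k=="2"])&(Q[:,1]<.0)]
  print("shelf xy side",cv2.minEnclosingCircle(q[:,:2].astype(np.float32)))
  P=cloud(load("side",k))[240:285,325:365].reshape(-1,3); q=P[(P[:,2]>.068)&(P[:,2]<.09)]; print("bottle",len(q),cv2.minEnclosingCircle(q[:,:2].astype(np.float32)),np.median(q[:,2]))
P=cloud(load("top","2"))[180:225,255:305].reshape(-1,3); q=P[(P[:,2]>.19)&(P[:,2]<.21)&(P[:,1]<0)]; print("top shelf",len(q)); print(cv2.minEnclosingCircle(q[:,:2].astype(np.float32)) if len(q) else "",np.median(q[:,2]))
```

```text
0 shelf 183 [0.1382 0.1394 0.1413]
0 knobtop 32 [0.1816 0.1831 0.1848]
shelf xy side ((0.5325623154640198, -0.024003582075238228), 0.042094744741916656)
bottle 149 ((0.5831981301307678, -0.26148268580436707), 0.021533479914069176) 0.0751486754842462
2 shelf 186 [0.1937 0.1955 0.1968]
2 knobtop 46 [0.1775 0.2379 0.2396]
shelf xy side ((0.5324804782867432, -0.023249872028827667), 0.041536588221788406)
bottle 148 ((0.5845854878425598, -0.26232120394706726), 0.02109319344162941) 0.07516788445185851
top shelf 531
((0.5371301174163818, -0.016274770721793175), 0.04241589084267616) 0.19767148373088528
```

arm_command --pt "-0.1 -0.007 0 0 0 0" --pt "-0.22 -0.015 0 0 0 0" --pt "-0.35 -0.025 0 0 0 0" --pt "-0.48 -0.033 0 0 0 0" --pt "-0.62 -0.043 0 0 0 0" --pt "-0.76 -0.052 0 0 0 0" --pt "-0.88 -0.06 0 0 0 0" --pt "-0.97 -0.07 0 0 0 0" --pt "-1 -0.08 0 0 0 0" --pt "-1 -0.08 0 0 0 0" --pt "-1 -0.08 0 0 0 0"

```text
time: 14.95
tcp_pos: [0.5703, -0.2107, 0.3075]
orientation: [-3.14, -0.002, 1.878]
force: [1.2, 1.2, 0.0]
opening: 0.999
grip_force: 0.0
```

Run:
```python
from h import *; from cell import *
s=read_state(); print(cmd(s,[.585,-.260,.30],1.878), cmd(s,[.585,-.260,.012],1.878))
```

```text
(array([-0.1714, -0.003 ,  0.0249]), array([-0.0002, -0.0002,  0.0001])) (array([-0.1729, -0.0019,  0.9849]), array([-0.0002, -0.0002,  0.0001]))
```

arm_command --pt "-0.1 -0.003 0.03 0 0 0" --pt "-0.172 -0.003 0.08 0 0 0" --pt "-0.172 -0.003 0.17 0 0 0" --pt "-0.172 -0.003 0.28 0 0 0" --pt "-0.172 -0.003 0.4 0 0 0" --pt "-0.172 -0.003 0.5 0 0 0" --pt "-0.172 -0.003 0.58 0 0 0" --pt "-0.172 -0.003 0.66 0 0 0" --pt "-0.172 -0.003 0.73 0 0 0" --pt "-0.172 -0.003 0.8 0 0 0" --pt "-0.172 -0.002 0.86 0 0 0" --pt "-0.172 -0.002 0.91 0 0 0" --pt "-0.172 -0.002 0.95 0 0 0" --pt "-0.172 -0.002 0.975 0 0 0" --pt "-0.172 -0.002 0.985 0 0 0" --pt "-0.172 -0.002 0.985 0 0 0" --pt "-0.172 -0.002 0.985 0 0 0"

```text
time: 16.65
tcp_pos: [0.586, -0.2617, 0.0136]
orientation: [3.141, 0.001, 1.878]
force: [-0.5, -0.1, 0.5]
opening: 0.999
grip_force: 0.0
```

arm_command --pt "0 0 0 0 0 0" --pt "0 0 0 0 0 0" --pt "0 0 0 0 0 0" --pt "0 0 0 0 0 0" --pt "0 0 0 0 0 0" --pt "0 0 0 0 0 0" --pt "0 0 0 0 0 0" --pt "0 0 0 0 0 0" --pt "0 0 0 0 0 0" --grip -1 --grip_force 25

```text
time: 17.55
tcp_pos: [0.5859, -0.2616, 0.0135]
orientation: [3.141, 0.0, 1.878]
force: [-0.3, 0.8, 6.1]
opening: 0.503
grip_force: 25.3
```

Run:
```python
from h import *; from cell import *
s=read_state(); print(s["tcp_pos"],s["orientation"],cmd(s,[.5347,-.0202,.26],1.878))
c=camera("side"); cv2.imwrite("pics/s3.png",cv2.resize(c["color"][190:310,270:410],None,fx=4,fy=4,interpolation=cv2.INTER_CUBIC))
```

```text
[ 0.58594001 -0.26158646  0.01348685] [3.14104569e+00 3.05609826e-04 1.87768817e+00] (array([ 0.8184,  0.0807, -0.8219]), array([ 0.0001,  0.    , -0.    ]))
```

View pics/s3.png

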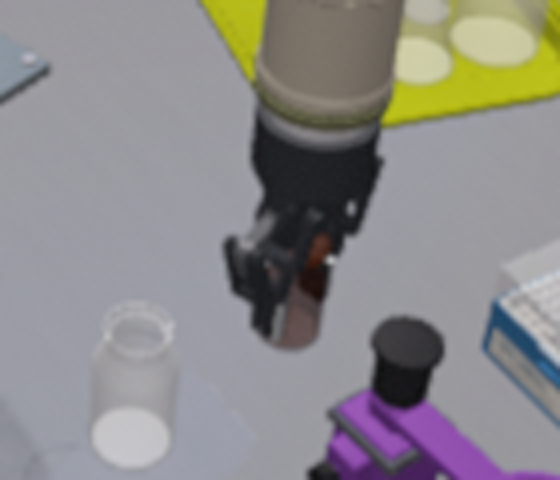

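arm_command --pt "0 0 -0.02 0 0 0" --pt "0 0 -0.06 0 0 0" --pt "0 0 -0.13 0 0 0" --pt "0 0 -0.22 0 0 0" --pt "0 0 -0.32 0 0 0" --pt "0 0 -0.42 0 0 0" --pt "0 0 -0.52 0 0 0" --pt "0.03 0.003 -0.62 0 0 0" --pt "0.08 0.008 -0.72 0 0 0" --pt "0.15 0.015 -0.8 0 0 0" --pt "0.24 0.023 -0.822 0 0 0" --pt "0.34 0.033 -0.822 0 0 0" --pt "0.44 0.043 -0.822 0 0 0" --pt "0.54 0.053 -0.822 0 0 0" --pt "0.63 0.062 -0.822 0 0 0" --pt "0.71 0.07 -0.822 0 0 0" --pt "0.77 0.076 -0.822 0 0 0" --pt "0.81 0.08 -0.822 0 0 0" --pt "0.818 0.081 -0.822 0 0 0" --pt "0.818 0.081 -0.822 0 0 0"

```text
time: 19.6
tcp_pos: [0.5348, -0.0205, 0.2599]
orientation: [3.141, 0.0, 1.878]
force: [0.3, -0.9, -1.2]
opening: 0.497
grip_force: 25.7
```

arm_command --pt "0 0 0 0 0 0" --pt "0 0 0 0 0 0"

```text
time: 19.8
tcp_pos: [0.5349, -0.0213, 0.2597]
orientation: [3.142, 0.0, 1.876]
force: [0.4, -0.0, -0.4]
opening: 0.504
grip_force: 25.7
```

Run:
```python
from h import *; from cell import *
s=read_state(); print(s["tcp_pos"],s["orientation"],s["opening"],cmd(s,[.5347,-.0202,.215],1.878))
c=camera("side"); cv2.imwrite("pics/s4.png",cv2.resize(c["color"][80:230,190:350],None,fx=4,fy=4,interpolation=cv2.INTER_CUBIC))
```

```text
[ 0.5348527  -0.02133043  0.25968725] [3.14154001e+00 4.32983298e-04 1.87615476e+00] 0.5039057555962557 (array([0.0038, 0.0006, 0.149 ]), array([ 0.    ,  0.0001, -0.0003]))
```

View pics/s4.png

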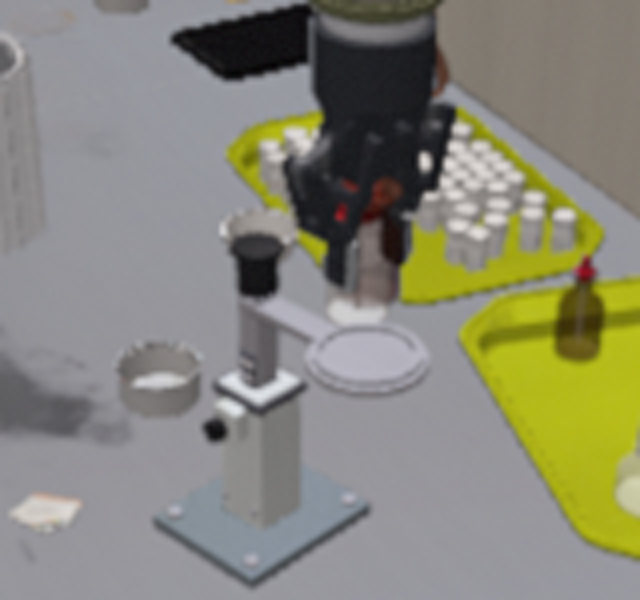

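The bottle hangs upright above the shelf (crop shelf centre (367,357), bottle right edge at x≈402). I'll go down to about 12 mm above it and check centring.

arm_command --pt "0.001 0 0.03 0 0 0" --pt "0.003 0 0.06 0 0 0" --pt "0.003 0 0.09 0 0 0" --pt "0.003 0 0.11 0 0 0" --pt "0.003 0 0.12 0 0 0" --pt "0.003 0 0.12 0 0 0"

```text
time: 20.45
tcp_pos: [0.5343, -0.0194, 0.2231]
orientation: [-3.141, -0.0, 1.878]
force: [0.8, 0.0, -1.6]
opening: 0.503
grip_force: 25.7
```

Run:
```python
from h import *; from cell import *
s=read_state(); print(s["tcp_pos"],s["orientation"],s["force"])
c=camera("side"); im=c["color"]
b=np.array([-.0022,-.003,-.0025]); tp=s["tcp_pos"]
for p in ([tp[0],tp[1],tp[2]-.0135],[.5347,-.0202,.198]): print(proj(c,np.array(p)+b))
cv2.imwrite("pics/s5.png",cv2.resize(im[120:200,240:330],None,fx=7,fy=7,interpolation=cv2.INTER_CUBIC))
P=cloud(c); Q=P[120:200,240:330]; m=(abs(Q[...,2]-(tp[2]+.004))<.008)&(np.hypot(Q[...,0]-tp[0],Q[...,1]-tp[1])<.03); q=Q[m]; print(len(q),q.mean(0),q.min(0),q.max(0))
```

```text
[ 0.53428142 -0.01942807  0.22305731] [-3.14068962e+00 -4.21341076e-05  1.87760539e+00] [ 0.75728166  0.03258936 -1.56059808]
[280.91598368 165.97210133]
[281.11004764 169.73184226]
69 [ 0.52909932 -0.03716704  0.22724708] [ 0.50789906 -0.04471925  0.21907751] [ 0.55963944 -0.02077739  0.23472917]
```

View pics/s5.png

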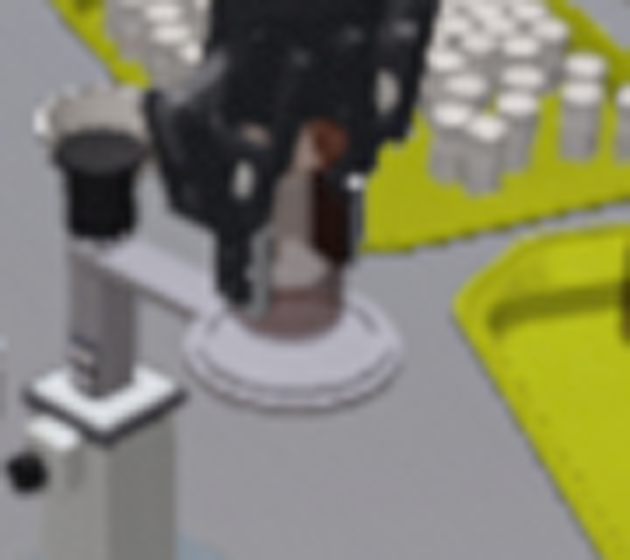

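Run:
```python
from h import *; from cell import *
from scipy.optimize import least_squares
c=camera("side"); im=c["color"]; P=cloud(c)
# lower bottle patch: scaled (265..340, 290..338) -> px
for v in range(159,173):
    print(v,[ "%.0f,%.0f,%.0f"%tuple(P[v,u]*1000) for u in (277,279,281,283,285,287)], im[v,282])
Q=P[159:168,277:290].reshape(-1,3); q=Q[(Q[:,2]>.205)&(Q[:,2]<.245)]
f=least_squares(lambda x:np.hypot(q[:,0]-x[0],q[:,1]-x[1])-.022,[.5325,-.0235],loss="soft_l1",f_scale=.001)
print(len(q),f.x,np.abs(f.fun).mean())
Q=P[120:200,240:330].reshape(-1,3); q=Q[(Q[:,2]>.188)&(Q[:,2]<.205)&(Q[:,1]<-.0)]
print("shelf",cv2.minEnclosingCircle(q[:,:2].astype(np.float32)),np.median(q[:,2]))
```

```text
159 ['512,-37,242', '518,-37,240', '522,-40,241', '528,-40,240', '533,-41,239', '541,-38,234'] [134 134 142]
160 ['513,-34,237', '519,-34,236', '521,-42,239', '528,-39,236', '534,-40,235', '540,-39,233'] [120 119 131]
161 ['510,-40,238', '518,-36,234', '522,-39,235', '529,-39,233', '533,-42,233', '540,-41,231'] [ 85  86 103]
162 ['510,-40,235', '518,-36,231', '522,-40,232', '527,-42,232', '534,-39,228', '540,-40,227'] [71 73 92]
163 ['512,-37,230', '517,-38,230', '524,-38,227', '527,-43,229', '533,-42,227', '541,-38,223'] [ 86  85 104]
164 ['511,-39,228', '519,-35,224', '524,-37,223', '528,-41,225', '533,-41,223', '540,-40,221'] [ 89  87 105]
165 ['513,-35,223', '518,-37,222', '524,-38,221', '528,-41,221', '533,-43,221', '542,-37,215'] [ 87  85 102]
166 ['515,-32,218', '517,-39,220', '523,-38,218', '528,-41,219', '532,-44,219', '542,-38,213'] [ 83  82 100]
167 ['514,-33,215', '518,-37,216', '523,-39,216', '527,-42,216', '533,-42,215', '541,-39,211'] [ 97  94 107]
168 ['515,-31,211', '518,-37,213', '523,-39,213', '526,-44,214', '534,-41,210', '550,-23,196'] [138 129 136]
169 ['525,-15,195', '519,-36,209', '524,-37,208', '539,-21,195', '545,-23,194', '547,-29,197'] [176 165 168]
170 ['520,-23,198', '525,-25,198', '533,-22,194', '535,-28,197', '541,-30,196', '545,-33,197'] [192 181 182]
171 ['519,-26,197', '525,-26,195', '530,-27,194', '533,-33,197', '536,-38,199', '543,-37,196'] [191 180 182]
172 ['518,-28,195', '522,-31,196', '526,-35,197', '531,-36,196', '536,-39,196', '542,-38,194'] [191 180 181]
106 [ 0.53104473 -0.01949522] 0.0014902190384965886
shelf ((0.5335597991943359, -0.02414245903491974), 0.0424092672765255) 0.1957000106782913
```

arm_command --pt "-0.007 0 0.004 0 0 0" --pt "-0.014 0 0.01 0 0 0" --pt "-0.014 0 0.017 0 0 0" --pt "-0.014 0 0.023 0 0 0" --pt "-0.014 0 0.028 0 0 0" --pt "-0.014 0 0.03 0 0 0" --pt "-0.014 0 0.03 0 0 0" --pt "-0.014 0 0.03 0 0 0"

```text
time: 21.35
tcp_pos: [0.5357, -0.0234, 0.2146]
orientation: [-3.142, 0.0, 1.878]
force: [0.2, 0.2, -1.9]
opening: 0.505
grip_force: 25.7
```

arm_command --pt "0 0 0.001 0 0 0" --pt "0 0 0.002 0 0 0" --pt "0 0 0.002 0 0 0"

```text
time: 21.65
tcp_pos: [0.5357, -0.0233, 0.214]
orientation: [3.142, 0.0, 1.878]
force: [0.3, -0.7, -0.7]
opening: 0.506
grip_force: 25.7
```

arm_command --pt "0 0 0.001 0 0 0" --pt "0 0 0.002 0 0 0" --pt "0 0 0.002 0 0 0"

```text
time: 21.95
tcp_pos: [0.5357, -0.0234, 0.2134]
orientation: [-3.142, -0.0, 1.878]
force: [0.1, -0.2, -0.8]
opening: 0.504
grip_force: 25.7
```

arm_command --pt "0 0 0.001 0 0 0" --pt "0 0 0.002 0 0 0" --pt "0 0 0.002 0 0 0"

```text
time: 22.25
tcp_pos: [0.5357, -0.0234, 0.2128]
orientation: [-3.142, 0.0, 1.878]
force: [-0.9, -0.5, -1.1]
opening: 0.505
grip_force: 25.7
```

arm_command --pt "0 0 0.001 0 0 0" --pt "0 0 0.002 0 0 0" --pt "0 0 0.002 0 0 0"

```text
time: 22.55
tcp_pos: [0.5357, -0.0234, 0.2122]
orientation: [-3.142, -0.0, 1.878]
force: [-0.2, -0.1, -1.3]
opening: 0.505
grip_force: 25.7
```

arm_command --pt "0 0 0.0007 0 0 0" --pt "0 0 0.0013 0 0 0" --pt "0 0 0.0013 0 0 0"

```text
time: 22.85
tcp_pos: [0.5357, -0.0233, 0.2118]
orientation: [-3.142, 0.0, 1.878]
force: [-0.1, -0.6, -1.0]
opening: 0.504
grip_force: 25.7
```

arm_command --pt "0 0 0.0007 0 0 0" --pt "0 0 0.0013 0 0 0" --pt "0 0 0.0013 0 0 0"

```text
time: 23.15
tcp_pos: [0.5357, -0.0234, 0.2114]
orientation: [3.142, 0.0, 1.878]
force: [0.1, 0.4, -0.4]
opening: 0.504
grip_force: 25.7
```

arm_command --pt "0 0 0.0007 0 0 0" --pt "0 0 0.0013 0 0 0" --pt "0 0 0.0013 0 0 0"

```text
time: 23.45
tcp_pos: [0.5358, -0.0234, 0.2111]
orientation: [3.141, 0.0, 1.878]
force: [0.1, -0.5, 0.2]
opening: 0.503
grip_force: 25.9
```

arm_command --pt "0 0 0.0005 0 0 0" --pt "0 0 0.001 0 0 0" --pt "0 0 0.001 0 0 0"

```text
time: 23.75
tcp_pos: [0.5358, -0.0234, 0.211]
orientation: [3.141, -0.0, 1.878]
force: [-1.9, 1.3, 4.1]
opening: 0.499
grip_force: 26.2
```

Contact at 4 N, at the expected height. Releasing.

arm_command --pt "0 0 0 0 0 0" --pt "0 0 0 0 0 0" --pt "0 0 0 0 0 0" --pt "0 0 0 0 0 0" --pt "0 0 0 0 0 0" --pt "0 0 0 0 0 0" --pt "0 0 0 0 0 0" --grip 1

```text
time: 24.45
tcp_pos: [0.5357, -0.0234, 0.2107]
orientation: [3.142, 0.0, 1.878]
force: [0.2, 0.1, -0.2]
opening: 1.004
grip_force: 0.0
```

arm_command --pt "0 0 -0.02 0 0 0" --pt "0 0 -0.06 0 0 0" --pt "0 0 -0.12 0 0 0" --pt "0 0 -0.2 0 0 0" --pt "0 0 -0.28 0 0 0" --pt "0 0 -0.36 0 0 0" --pt "0 0 -0.42 0 0 0" --pt "0 0 -0.45 0 0 0" --pt "0 0 -0.45 0 0 0"

```text
time: 25.35
tcp_pos: [0.5362, -0.0235, 0.3473]
orientation: [3.139, 0.0, 1.878]
force: [-0.4, -1.0, -0.4]
opening: 1.001
grip_force: 0.0
```

Run:
```python
from h import *; from cell import *
c=camera("side"); cv2.imwrite("pics/s6.png",cv2.resize(c["color"][100:310,190:400],None,fx=2.8,fy=2.8,interpolation=cv2.INTER_CUBIC))
P=cloud(c); Q=P[90:200,240:330].reshape(-1,3)
for nm,(cx,cy),r,(z0,z1) in [("shelf",(.5325,-.0235),.04,(.12,.215)),("knobtop",(.5037,.0813),.012,(.2,.27)),("stopper",(.533,-.022),.02,(.262,.285))]:
    q=Q[(np.hypot(Q[:,0]-cx,Q[:,1]-cy)<r)&(Q[:,2]>z0)&(Q[:,2]<z1)]; print(nm,len(q),np.median(q,0).round(4) if len(q) else "")
```

```text
shelf 346 [ 0.5202 -0.0397  0.1969]
knobtop 30 [0.5039 0.0803 0.2392]
stopper 110 [ 0.5315 -0.0251  0.2724]
```

View pics/s6.png

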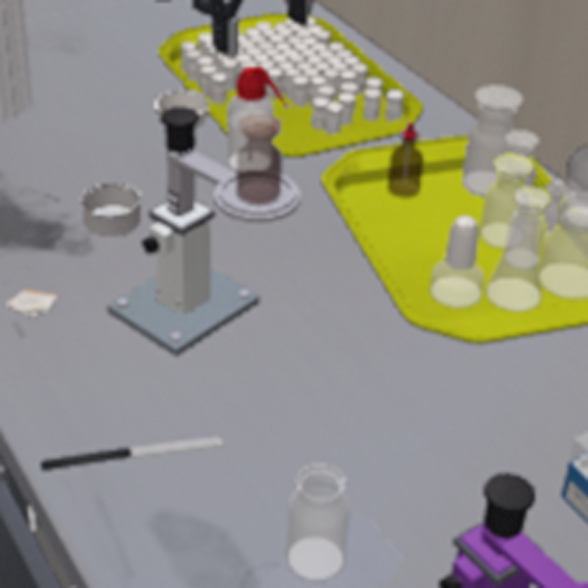

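The bottle stands upright inside the shelf rim (crop (258,190)). The column is still up, and the jar and tin are untouched. Handing in.

```bash
python3 -c "
from cell import *
print(finish_job())"
```

```text
the job is handed in; nothing more can be done
None
```

The column was raised exactly four clicks (56 mm) and let down onto the pawl, the bottle stands upright inside the shelf rim, the tin and jar were not touched, and the job was handed in at about 25 s (no verdict was returned).

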